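Unlock the levelling fixture and wedge a welded box off its seats

TASK

Draw the locking pin straight up out of the fixture and park it in the slot of the notched block, seated on its collar and let go. Then push the wedge along its channel, flat on the channel floor, under the welded box until the box has just lifted off its two seats, a gap of about 4 mm. Finish while still gripping the wedge in that position with the box resting on the wedge alone; leave the other things on the bench where they are.

Things in the scene. Friction and masses are not known exactly. Their poses are not given: they have to be found in the camera images.
- fixture: Fixed dark steel plate, 130 (x) by 330 (y) by 25 mm thick; origin at the centre of its underside. On its top (the channel floor, 25 mm up) a channel 48 mm wide runs along y from -160 to +50 mm between rails 8 mm high, 10 mm wide. The pin stands in a through bore, 14 mm wide, at x 0, y +22 mm, blocking the wedge, which is pushed towards +y under the welded box. Posts by the box end 95 mm up.
- seats (a point): On the fixture's centre line at y +50 mm, 37 mm above its origin: midway between the near ends of the two seats' top faces, where the channel ends. The seats, 12 mm above the channel floor, 48 mm apart and 80 mm long, carry the welded box. The box's lower edge that meets the wedge is here at rest. Axes as the fixture's.
- weldment: Welded steel box, 80 x 80 x 50 mm high, about 0.6 kg (0.45 to 0.8), pipe stub on its +y side; loops round two guide posts let it slide freely straight up only (up to 20 mm). Axes as the fixture's. Origin at the centre of its underside, at fixture x 0, y +90 mm; at rest on the seats 37 mm above the fixture's origin. Its height above that is the gap.
- wedge: Loose aluminium wedge in the channel, 0.25 kg, 40 mm wide (x), nose to +y (fixture's +y within 2 deg). Origin on its underside below the lug's middle. Ramp: 6 mm high at the nose (y +112 mm), rising 1 in 6 to 22.6 mm (y +12.5): it meets the box's edge 36 mm behind the nose. Grip lug 24 (x) by 25 (y) mm, top 62 mm above the underside; grip its x faces. Pushing takes up to 15 N.
- pin: Loose steel pin, 0.12 kg, upright in the bore with its collar on the channel floor. Origin on its axis at the collar's underside, z up towards the head. Collar 28 mm wide, 6 mm thick; above it a round head 18 mm thick ending 50 mm above the origin; below it a shank 12 mm thick, 24 mm long. Drawn straight up it is free after 25 mm.
- notch (a point): Parking place: centre of the slot, in the top face of a fixed dark steel block 60 by 60 by 50 mm high; this point is 50 mm above the bench. Slot 16 mm wide, right through the height, open to the block's -x side (edge 30 mm away), closed 10 mm to +x; z up. The pin hangs by its collar lying on the top face (pin origin then at this height); it may be lowered in from above.
- carton: Bystander: loose open cardboard box, 80 by 110 mm, 45 mm high; origin at the centre of its underside. Block and carton may stand on either side of the fixture.
- hammer: Bystander: hammer lying at the far side of the bench; origin at the middle of its underside.
- spray_bottle: Bystander: white spray bottle, 76 mm wide, 195 mm high, origin at the centre of its underside.
- square: Bystander: steel try square, stock 100 mm long, blade 140 mm long, lying at the far side of the bench; origin under the middle of its stock.
Mind the look-alikes: they are no part of the job. There is more than one size of the wedge; the one meant has the size given above. Of the things that look like the part that bears notch, the larger one is meant.

How it is judged:
On the way, in this order (a step that is already met when the one before it is completed fails the run):
1. the pin is drawn fully out of the bore (z of pin in the frame of fixture above 0.051 m), for 0.1 s.
2. the pin is parked in the notch on its collar, upright and let go (horizontal distance between pin and notch below 0.012 m and z of pin in the frame of notch between -0.004 and 0.004 m and angle between pin's own z axis and vertical below 0.15 rad and contact force between the fingers and pin below 0.1 N), for 0.2 s.
At the end, for the whole second after the job is handed in: Box 1.5 to 7 mm above its seats, at rest, carried by the wedge alone; wedge flat in the channel (3 mm, 0.06 rad), fingers still holding it with over 2 N; pin let go and hanging by its collar in the notch (12 mm of the slot's centre, 4 mm in height, 0.15 rad upright) (all of step 2 and z of weldment in the frame of fixture between 0.0385 and 0.044 m and contact force between wedge and weldment above 1.5 N and contact force between each of the arm, the fingers, pin and weldment below 0.3 N and contact force between the fingers and wedge above 2 N and z of wedge in the frame of fixture below 0.028 m and angle between wedge's own z axis and vertical below 0.06 rad and linear speed of each of weldment, wedge below 0.01 m/s); the arm keeps its last pose, push and grip.
It fails at once if the carton is moved more than 30 mm (distance of carton from where it was at the start of the episode above 0.03 m).
It fails at once if the hammer is moved more than 30 mm (distance of hammer from where it was at the start of the episode above 0.03 m).
It fails at once if the square is moved more than 30 mm (distance of square from where it was at the start of the episode above 0.03 m).
It fails at once if the spray bottle is moved more than 30 mm (distance of spray_bottle from where it was at the start of the episode above 0.03 m).
It also fails if it takes over 59 s, if anything falls off the work surface, if the arm or the gripper's body presses on something with over 40 N, if the wrist force passes 120 N, or if a joint passes its speed limit or range.

ROBOT

A 6-joint arm with a two-finger parallel gripper is mounted at the origin on the work surface. World frame = base frame: x ahead of the robot, y to its left, z up, the work surface at z = 0. Lengths are in m, angles in rad, forces in N, time in s.
With the tool pointing down it reaches from about 0.375 to 0.9 m from the base axis. Payload 3.1 kg.
Tool frame: the origin (TCP) lies at the very end of the fingers, on their centre line; the grasp point (between the pads) lies 19 mm behind it; z points along the fingers, y is the direction in which the jaws open and shut (so a half turn about z gives the same grasp; the last joint's range is limited). The gripper opens to 87 mm and grips with 3 to 60 N. Pads are 19 mm wide; open, the fingers measure 117 mm over their backs; the gripper's body (75 mm by 190 mm) begins 51 mm behind the grasp point.
Start: joints at [-0.178, 0.527, 1.433, -0, 1.181, -0.178], TCP at [0.625, 0, 0.223] pointing down, gripper open.
Joint ranges: [-3.08, 3.08], [-0.75, 2.2], [0.22, 2.44], [-1.43, 4.57], [0, 2.65], [-2.85, 2.85]. Speed limits (rad/s): [2.79, 2.79, 3.14, 3.14, 3.14, 3.14].

INTERFACE

Orientations are given as a unit quaternion [x, y, z, w].
In Python, from rig import robot gives the robot as it stands. The module is installed in compiled form; this text tells all that it offers.
- The arm moves only by the tool carry_out, never from a script. Its argument "series" is a list of rows, each a list of 7 numbers: the shift along the tool's x, y, z in mm, then the turn, a rotation vector about the tool's x, y, z in degrees, then the gripper command: -1 is shut, 1 is fully open, values between are in proportion. In form: [[tx, ty, tz, rx, ry, rz, claw], ...]. A call has 1 to 8 rows; each row is the pose to reach, as a shift and turn from the pose measured when the call began, along the tool's axes at that moment; what a row does not reach only later rows make up. A row lasts 1/8 s, in which the tool goes at most 62.5 mm and 10.7 degrees, less where a joint would pass 70% of its speed; a pose out of reach is approached as far as the arm can. A call with a gripper value outside its range is refused whole. The fingers move at their own pace and stop on an object; "force" is the grip in N (left out, the last holds). Time passes only in rows, so rows that repeat a pose let the fingers close. It gives the time, the measured TCP pose, the force and the opening at its end, in the units of the state.
- robot.get_obs(): the state, without advancing time (a new reading comes with each control period).
- robot.camera(name): name is "scene" or "side" or "wrist"; returns a dict with "pixels" (480x640x3 uint8, red, green, blue), "fx", "fy", "cx", "cy" (pixels), "position" and "attitude" of the camera in the world. Camera axes: x right, y down, z forward; pixel columns grow to the right and rows downward; lengths in m; the calibration is good to about 2 mm. The wrist camera is an equidistant fisheye: a pixel r from the principal point sees the ray r / f radians off the axis. A picture is of the moment at which its call begins. There is no depth.
- robot.hand_in(): hands the job in, once; it reports no verdict.
The state is a dict: "time": time; "q": joint angles; "joint_velocities": joint speeds; "joint_torque": joint torques, N m; "position": TCP position; "tool_rot": TCP orientation; "ft_force": force on the tool from outside, world axes, zero at the start; "moment": the same for the moment, N m; "grip_width": finger opening in m.
Only numpy, scipy, OpenCV 4.12 (cv2) and the standard library are available. Lean on these libraries where they do the work, as an engineer would, in place of code of your own. Each camera call takes 0.05 s, during which the arm holds its last target.

## Working session

There is one attempt and no reset: what is moved stays moved. The work goes in short steps, Python scripts to look and compute and a tool call to move; the robot and the scene stay as the last step left them, time stands still between calls to the robot, and variables do not carry over. Pictures are saved under pics/ and viewed, and the job is handed in when it is done.

Besides the shell and the picture viewer there is one more tool, called after "Emit:" as name(argument=value, ...), one argument or row to a line, values as JSON. carry_out: Moves the arm, as the interface text tells. Its arguments: {"type":"object","properties":{"series":{"type":"array"},"force":{"type":"number"}},"required":["series"]}

```bash
mkdir -p pics; python3 - <<'E'
from rig import robot
import cv2
o=robot.get_obs(); print(o)
for n in ["scene","side","wrist"]:
    c=robot.camera(n); cv2.imwrite(f"pics/{n}0.png",c["pixels"][:,:,::-1]); print(n,{k:v for k,v in c.items() if k!="pixels"})
E
```

```text
{'time': 0.0, 'q': array([-1.78472080e-01,  5.28484150e-01,  1.43386014e+00, -2.59571739e-05,
        1.18140816e+00, -1.78490536e-01]), 'joint_velocities': array([-0.00073178,  0.00154332,  0.00093231, -0.00190349,  0.00051296,
       -0.00043773]), 'joint_torque': array([-5.45745443e-04, -4.40045428e+01, -1.76593530e+01,  6.32597599e-02,
        5.83207863e-02, -1.53719384e-04]), 'position': array([6.24283620e-01, 1.68688299e-04, 2.21574000e-01]), 'tool_rot': array([ 7.07096351e-01,  7.07116387e-01, -6.25764672e-04, -8.80194179e-04]), 'ft_force': array([-0.33825865, -0.0599053 , -0.44302252]), 'moment': array([-0.01856501, -0.04673586, -0.02758236]), 'grip_width': 0.08705590810721667}
scene {'fx': 495.79526793361015, 'fy': 495.79526793361015, 'cx': 324.81379168004463, 'cy': 236.10759055265112, 'position': array([ 1.01895298, -0.6620357 ,  0.76115761]), 'attitude': array([ 0.84802852,  0.28346411, -0.13886339, -0.42569083])}
side {'fx': 470.7025135984393, 'fy': 470.7025135984393, 'cx': 321.20955789243766, 'cy': 240.63784747713444, 'position': array([-0.20698114,  0.7906249 ,  0.710214  ]), 'attitude': array([-0.31682939,  0.81872396, -0.4441795 ,  0.17892675])}
wrist {'fx': 371.64829954431775, 'fy': 371.64829954431775, 'cx': 315.83358209446413, 'cy': 246.62129321860976, 'position': array([0.62443155, 0.08245329, 0.38349317]), 'attitude': array([ 9.88739895e-01, -9.11470640e-06, -1.01430560e-03,  1.49640874e-01])}
```

View pics/scene0.png

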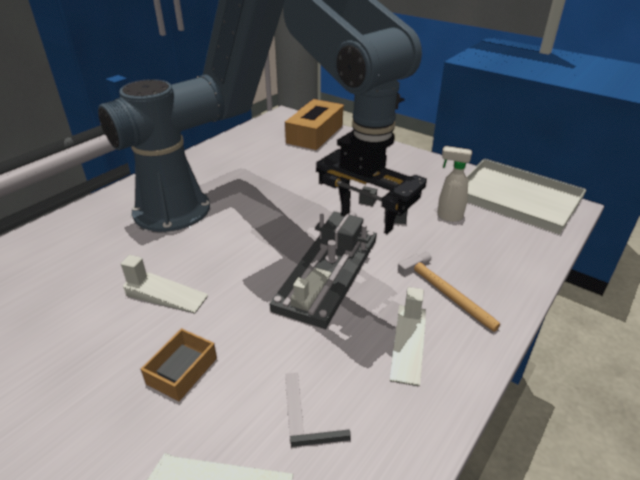

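View pics/side0.png

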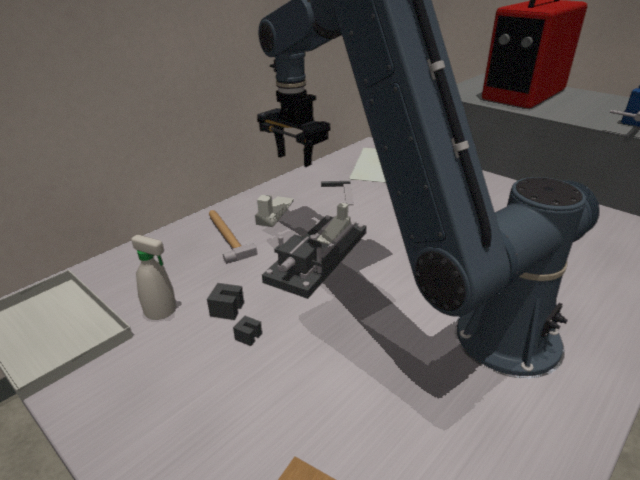

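View pics/wrist0.png

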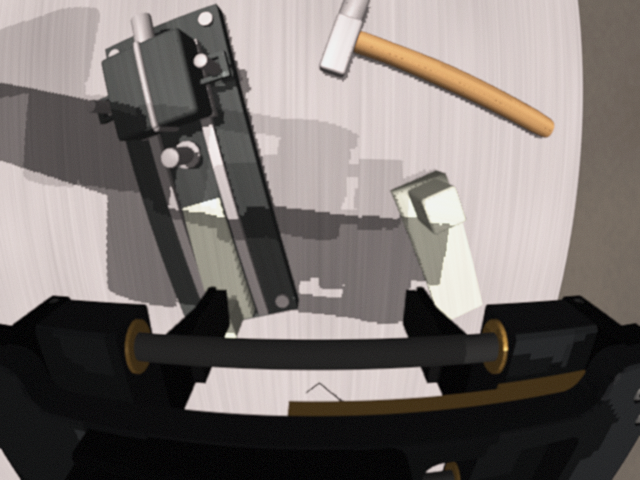

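```bash
cat > h.py <<'E'
import numpy as np, cv2
from scipy.spatial.transform import Rotation as R
from rig import robot
def snap(n,f):
    c=robot.camera(n); cv2.imwrite(f"pics/{f}.png",c["pixels"][:,:,::-1]); np.save(f"pics/{f}.npy",{**c,"name":n},allow_pickle=True); return c
def load(f): return np.load(f"pics/{f}.npy",allow_pickle=True).item()
def ray(c,u,v,):
    if c["name"]=="wrist":
        d=np.array([u-c["cx"],v-c["cy"]]); r=np.hypot(*d); th=r/c["fx"]
        k=np.array([*(d/max(r,1e-9)*np.sin(th)),np.cos(th)])
    else: k=np.array([(u-c["cx"])/c["fx"],(v-c["cy"])/c["fy"],1])
    return c["position"],R.from_quat(c["attitude"]).apply(k/np.linalg.norm(k))
def onz(c,u,v,z):
    p,d=ray(c,u,v); return p+d*(z-p[2])/d[2]
def proj(c,X):
    k=R.from_quat(c["attitude"]).inv().apply(np.array(X)-c["position"])
    if c["name"]=="wrist":
        th=np.arctan2(np.hypot(k[0],k[1]),k[2]); s=th/np.hypot(k[0],k[1])*c["fx"]
        return np.array([c["cx"]+s*k[0],c["cy"]+s*k[1]])
    return np.array([c["cx"]+c["fx"]*k[0]/k[2],c["cy"]+c["fy"]*k[1]/k[2]])
def cross(c1,p1,c2,p2):
    a,d=ray(c1,*p1); b,e=ray(c2,*p2)
    s=np.linalg.lstsq(np.stack([d,-e],1),b-a,rcond=None)[0]
    x,y=a+s[0]*d,b+s[1]*e; return (x+y)/2,np.linalg.norm(x-y)
def crop(f,x0,y0,x1,y1,s,o):
    im=cv2.imread(f"pics/{f}.png")[y0:y1,x0:x1]; cv2.imwrite(f"pics/{o}.png",cv2.resize(im,None,fx=s,fy=s,interpolation=cv2.INTER_CUBIC))
E
python3 - <<'E'
from h import *
for n in ["scene","side","wrist"]: snap(n,n+"1")
crop("wrist1",80,0,320,340,1.7,"wc")
crop("side1",190,190,390,350,4,"sc")
crop("scene1",260,200,400,340,4,"cc")
E
```

```text
(no output)
```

View pics/wc.png

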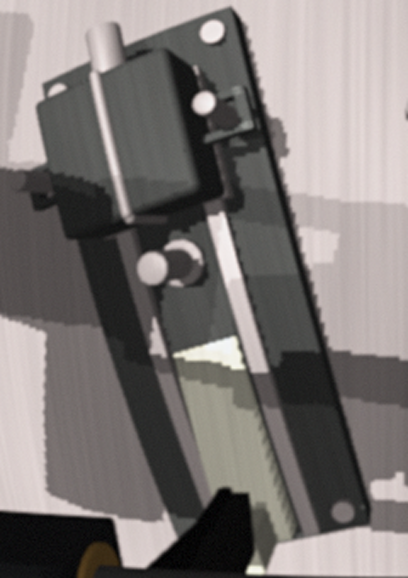

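View pics/sc.png

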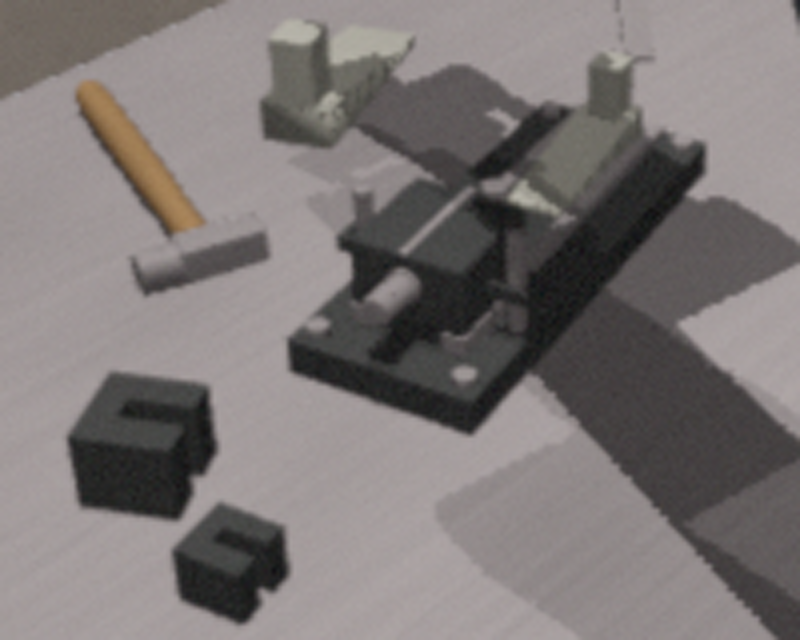

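View pics/cc.png

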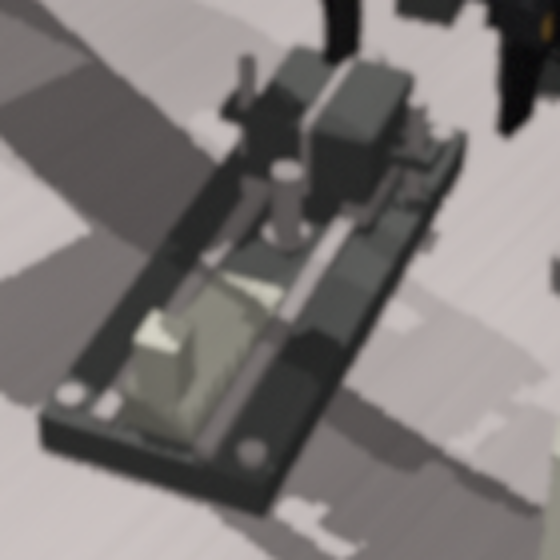

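```bash
python3 - <<'E'
from h import *
np.set_printoptions(precision=4,suppress=True)
W,S,C=load("wrist1"),load("side1"),load("scene1")
w=lambda x,y:(80+x/1.7-.2,y/1.7-.2); s=lambda x,y:(190+x/4-.4,190+y/4-.4); c=lambda x,y:(260+x/4-.4,200+y/4-.4)
print("W",onz(W,*w(234,8),.025),onz(W,*w(369,513),.025))
print("S -+,++... ",onz(S,*s(290,345),.025),onz(S,*s(472,410),.025),onz(S,*s(705,155),.025))
print("C",onz(C,*c(42,424),.025),onz(C,*c(265,497),.025),onz(C,*c(463,135),.025))
print("pin",onz(W,*w(152,268),.075),onz(C,*c(287,170),.075),cross(W,w(152,268),C,c(287,170)))
print("lug top C",[onz(C,*c(*p),.087) for p in [(158,308),(193,335),(172,350),(133,340)]])
print("lug top S",[onz(S,*s(*p),.087) for p in [(592,53),(635,58),(628,82),(588,75)]])
print("nose W",onz(W,*w(172,355),.031),onz(W,*w(236,336),.031))
print("block S",[onz(S,*s(*p),.05) for p in [(70,438),(175,455),(213,383),(113,373)]])
print("slot S",[onz(S,*s(*p),.05) for p in [(125,402),(120,415),(185,425),(213,405)]])
print("small S",[onz(S,*s(*p),.038) for p in [(175,552),(243,573),(286,527),(222,505)]])
E
```

```text
W [0.5278 0.2197 0.025 ] [ 0.6039 -0.0903  0.025 ]
S -+,++...  [0.5203 0.2239 0.025 ] [0.3953 0.1951 0.025 ] [ 0.4698 -0.1161  0.025 ]
C [ 0.487  -0.1343  0.025 ] [ 0.6105 -0.1053  0.025 ] [0.5266 0.2142 0.025 ]
pin [0.4969 0.0678 0.075 ] [0.4982 0.0656 0.075 ] (array([0.4964, 0.0677, 0.073 ]), np.float64(0.0005234224023981609))
lug top C [array([ 0.5232, -0.0806,  0.087 ]), array([ 0.5502, -0.0859,  0.087 ]), array([ 0.5487, -0.1009,  0.087 ]), array([ 0.5285, -0.1069,  0.087 ])]
lug top S [array([ 0.5522, -0.0898,  0.087 ]), array([ 0.525, -0.104,  0.087]), array([ 0.5066, -0.0746,  0.087 ]), array([ 0.5334, -0.064 ,  0.087 ])]
nose W [0.4879 0.0133 0.031 ] [0.5287 0.0236 0.031 ]
block S [array([0.52  , 0.3806, 0.05  ]), array([0.4659, 0.3511, 0.05  ]), array([0.4994, 0.2974, 0.05  ]), array([0.5493, 0.3297, 0.05  ])]
slot S [array([0.5228, 0.3413, 0.05  ]), array([0.5156, 0.3502, 0.05  ]), array([0.4819, 0.3315, 0.05  ]), array([0.484 , 0.3101, 0.05  ])]
small S [array([0.4175, 0.3912, 0.038 ]), array([0.3796, 0.3777, 0.038 ]), array([0.3891, 0.3406, 0.038 ]), array([0.4273, 0.352 , 0.038 ])]
```

Emit:
carry_out(
  series=[
    [35, -60, 40, 0, 0, -7, 0.2],
    [67.3, -110, 71, 0, 0, -13.7, 0.2],
    [67.3, -127.6, 71, 0, 0, -13.7, 0.2],
    [67.3, -127.6, 71, 0, 0, -13.7, 0.2],
    [67.3, -127.6, 71, 0, 0, -13.7, 0.2],
  ],
  force=25,
)

```text
time: 0.92
position: [0.4988, 0.0672, 0.1519]
tool_rot: [0.618, 0.786, 0.001, 0.001]
ft_force: [0.7, -0.6, 1.5]
grip_width: 0.0532
```

```bash
python3 - <<'E'
from h import *
for n in ["scene","side","wrist"]: snap(n,n+"2")
crop("scene2",260,150,460,300,4,"cc2")
o=robot.get_obs();print(o['position'],o['tool_rot'],o['grip_width'],o['ft_force'],o['time'])
E
```

```text
[0.49910056 0.06682881 0.15188554] [6.18000864e-01 7.86176704e-01 5.92108885e-04 8.78228774e-04] 0.052611664795912436 [-0.4397406   0.25326255 -0.48497918] 1.075
```

View pics/wrist2.png

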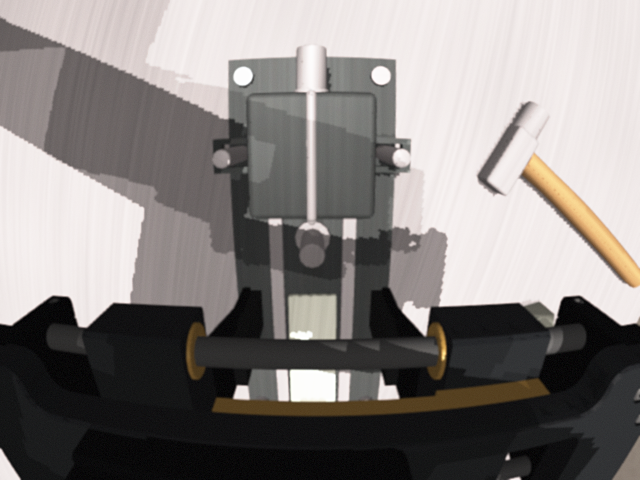

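View pics/cc2.png

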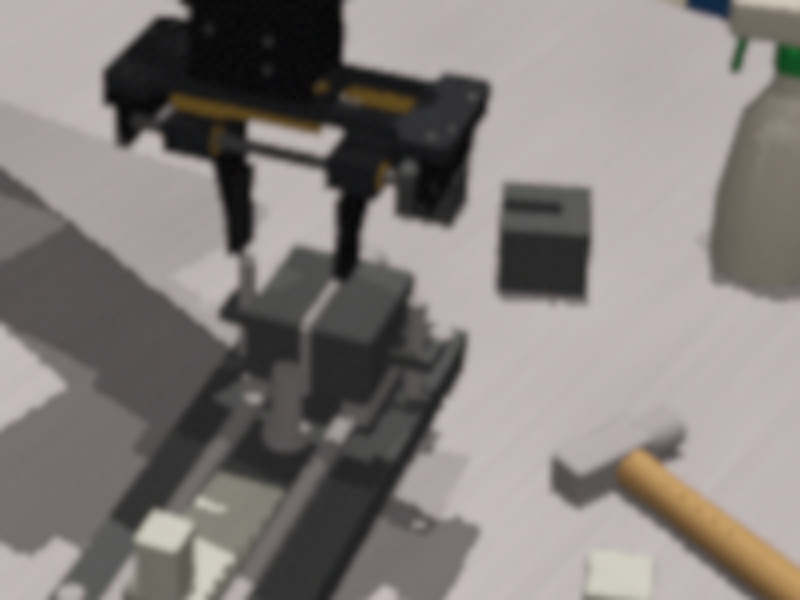

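```bash
python3 - <<'E'
from h import *
np.set_printoptions(precision=4,suppress=True)
W,C=load("wrist2"),load("scene2")
for p in [(312,256)]: print("pin",onz(W,*p,.075))
cc=lambda x,y:(260+x/4-.4,150+y/4-.4)
print(cross(W,(312,256),C,cc(286,368)))
a,b=onz(W,229,60,.025),onz(W,395,60,.025);print(a,b,np.degrees(np.arctan2(*(b-a)[1::-1])))
print([onz(W,*p,.025) for p in [(243,76),(380,76)]])
print([onz(W,*p,.037-.004) for p in [(270,290),(282,290),(342,290),(355,290),(275,220),(349,220)]])
print("block C",[onz(C,*cc(*p),.05) for p in [(503,184),(591,188),(588,235),(500,230)]])
print("slot C",[onz(C,*cc(*p),.05) for p in [(503,201),(560,204),(560,213),(503,210)]])
print("bottle",onz(C,*cc(755,285),0))
o=robot.get_obs();Rt=R.from_quat(o['tool_rot']).as_matrix();print(Rt)
E
```

```text
pin [0.4965 0.0678 0.075 ]
(array([0.4964, 0.0675, 0.0744]), np.float64(0.00046336813040307123))
[0.4004 0.1909 0.025 ] [0.5251 0.2207 0.025 ] 13.470987031039261
[array([0.4145, 0.1801, 0.025 ]), array([0.5168, 0.2046, 0.025 ])]
[array([0.4726, 0.0167, 0.033 ]), array([0.4823, 0.0191, 0.033 ]), array([0.5305, 0.0308, 0.033 ]), array([0.5411, 0.0333, 0.033 ]), array([0.4647, 0.0758, 0.033 ]), array([0.5206, 0.0894, 0.033 ])]
block C [array([0.4735, 0.346 , 0.05  ]), array([0.5232, 0.3776, 0.05  ]), array([0.5497, 0.3262, 0.05  ]), array([0.5012, 0.2966, 0.05  ])]
slot C [array([0.4845, 0.3278, 0.05  ]), array([0.5166, 0.3476, 0.05  ]), array([0.5221, 0.3381, 0.05  ]), array([0.4903, 0.3184, 0.05  ])]
bottle [0.6357 0.4104 0.    ]
[[-0.2361  0.9717  0.0021]
 [ 0.9717  0.2361 -0.0002]
 [-0.0006  0.002  -1.    ]]
```

Emit:
carry_out(
  series=[
    [1.5, -2.3, 50, 0, 0, 0, 0.2],
    [1.5, -2.3, 80, 0, 0, 0, 0.2],
    [1.5, -2.3, 80, 0, 0, 0, 0.2],
  ],
)

```text
time: 1.45
position: [0.4961, 0.0674, 0.0703]
tool_rot: [0.618, 0.786, -0.0, -0.001]
ft_force: [0.9, 0.1, 0.3]
grip_width: 0.0519
```

Emit:
carry_out(
  series=[
    [0, 0, 25, 0, 0, 0, 0.2],
    [0, 0, 27, 0, 0, 0, 0.2],
    [0, 0, 27, 0, 0, 0, -1],
    [0, 0, 27, 0, 0, 0, -1],
    [0, 0, 27, 0, 0, 0, -1],
    [0, 0, 27, 0, 0, 0, -1],
    [0, 0, 27, 0, 0, 0, -1],
  ],
  force=25,
)

```text
time: 2.33
position: [0.4963, 0.0674, 0.0436]
tool_rot: [0.618, 0.786, -0.0, -0.0]
ft_force: [-0.2, 0.6, 2.4]
grip_width: 0.017
```

Emit:
carry_out(
  series=[
    [0, 0, -10, 0, 0, 0, -1],
    [0, 0, -20, 0, 0, 0, -1],
    [0, 0, -30, 0, 0, 0, -1],
    [0, 0, -45, 0, 0, 0, -1],
    [0, 0, -80, 0, 0, 0, -1],
    [0, 0, -120, 0, 0, 0, -1],
    [0, 0, -145, 0, 0, 0, -1],
    [0, 0, -145, 0, 0, 0, -1],
  ],
)

```text
time: 3.32
position: [0.4979, 0.0673, 0.1911]
tool_rot: [0.618, 0.786, 0.001, 0.002]
ft_force: [1.1, -0.5, -2.4]
grip_width: 0.0177
```

```bash
python3 - <<'E'
from h import *
for n in ["scene","wrist"]: snap(n,n+"3")
o=robot.get_obs();print(o['position'],o['tool_rot'],o['grip_width'],o['ft_force'],o['time'])
crop("scene3",260,100,460,250,4,"cc3")
E
```

```text
[0.49585229 0.06745958 0.18848442] [ 6.18248384e-01  7.85982423e-01 -4.07527905e-04 -6.32451473e-04] 0.017303054809921944 [ 0.10157941 -1.02344408 -2.33047442] 3.425
```

View pics/wrist3.png

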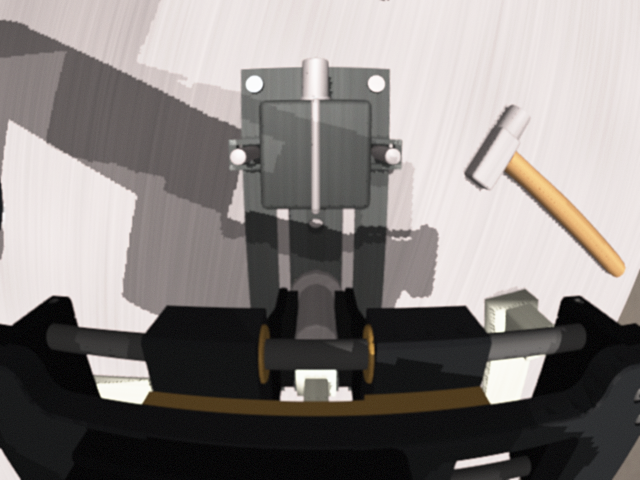

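View pics/cc3.png

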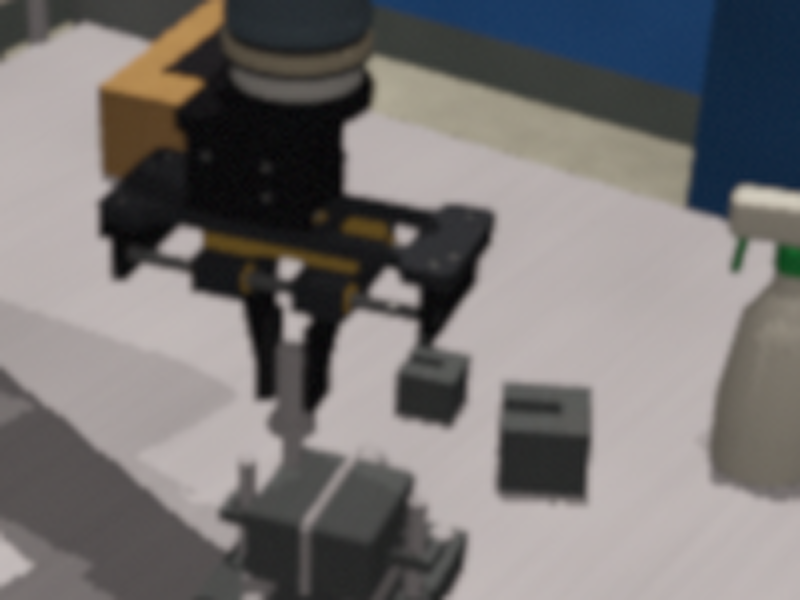

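Emit:
carry_out(
  series=[
    [50, 12, 0, 0, 0, 0, -1],
    [105, 26, 0, 0, 0, 0, -1],
    [150, 37, 0, 0, 0, 0, -1],
    [165, 40, 0, 0, 0, 0, -1],
    [165, 40, 0, 0, 0, 0, -1],
    [165, 40, 0, 0, 0, 0, -1],
  ],
)

```text
time: 4.18
position: [0.4955, 0.2359, 0.1878]
tool_rot: [0.619, 0.786, -0.001, -0.001]
ft_force: [-0.2, -0.4, -0.9]
grip_width: 0.0174
```

```bash
python3 - <<'E'
from h import *
for n in ["wrist"]: snap(n,n+"4")
o=robot.get_obs();print(o['position'],o['tool_rot'],o['q'],o['grip_width'],o['ft_force'],o['time'])
crop("wrist4",200,0,440,300,2,"w4c")
E
```

```text
[0.49574896 0.23574935 0.18806882] [ 0.61886356  0.78549727 -0.00110275 -0.00084243] [ 2.40298844e-01  4.71332115e-01  1.65880041e+00 -3.54514524e-05
  1.01423540e+00  4.11301694e-03] 0.017561017228748206 [ 0.20418452  0.03713062 -1.29700756] 4.225
```

View pics/wrist4.png

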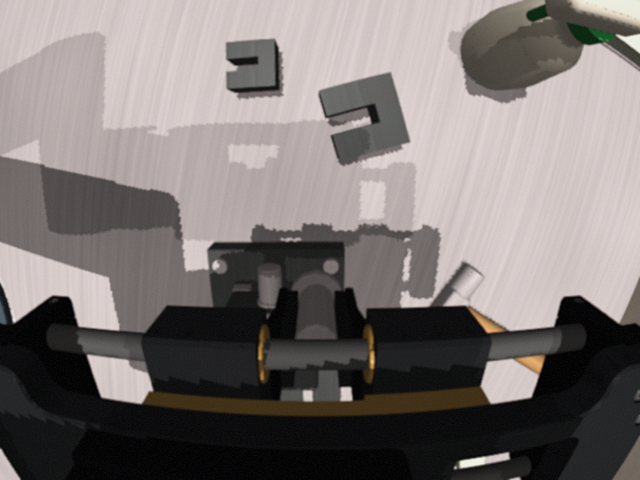

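View pics/w4c.png

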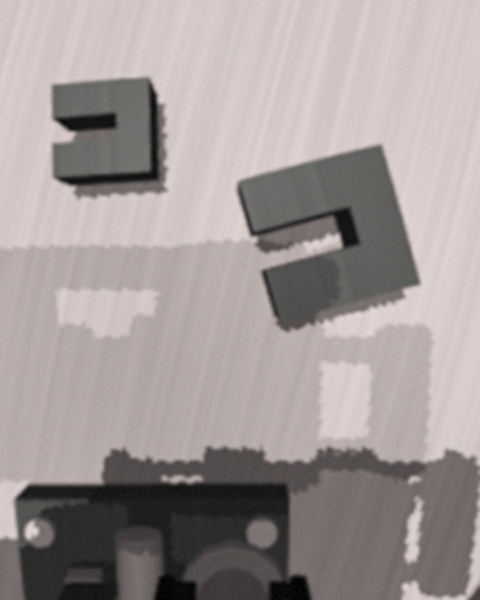

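```bash
python3 - <<'E'
from h import *
np.set_printoptions(precision=4,suppress=True)
W=load("wrist4")
g=lambda x,y:(200+x/2-.25,y/2-.25)
P=[onz(W,*g(*p),.05) for p in [(238,183),(381,146),(419,285),(281,324)]]
print(P,np.mean(P,0)); 
for i in range(4): d=P[(i+1)%4]-P[i]; print(np.linalg.norm(d),np.degrees(np.arctan2(d[1],d[0])))
Q=[onz(W,*g(*p),.05) for p in [(251,236),(350,209),(358,244),(263,271)]]
print(Q)
e=(Q[1]+Q[2])/2; m=(Q[0]+Q[3])/2; d=(e-m)/np.linalg.norm(e-m); print("notch",e-d*.01,np.linalg.norm(e-m),np.degrees(np.arctan2(d[1],d[0])),np.linalg.norm(Q[1]-Q[2]))
# collar of pin / shank
E
```

```text
[array([0.4696, 0.3507, 0.05  ]), array([0.5211, 0.3806, 0.05  ]), array([0.5503, 0.3295, 0.05  ]), array([0.4998, 0.2994, 0.05  ])] [0.5102 0.3401 0.05  ]
0.05956206388340657 30.18949156223862
0.05888215051113255 -60.246810698562335
0.0588569695194241 -149.20835742075334
0.059499558236954526 120.43983027070159
[array([0.4797, 0.331 , 0.05  ]), array([0.5152, 0.3517, 0.05  ]), array([0.5218, 0.3388, 0.05  ]), array([0.4876, 0.3184, 0.05  ])]
notch [0.5099 0.3402 0.05  ] 0.0404548137431374 30.526125544469682 0.01454749654282628
```

Emit:
carry_out(
  series=[
    [20, 8, 0, 0, 0, -10, -1],
    [45, 17, 0, 0, 0, -20, -1],
    [70, 27, 0, 0, 0, -30, -1],
    [90, 35, 0, 0, 0, -40, -1],
    [98, 38.2, 10, 0, 0, -50, -1],
    [98, 38.2, 25, 0, 0, -60, -1],
    [98, 38.2, 38, 0, 0, -70, -1],
    [98, 38.2, 38, 0, 0, -76, -1],
  ],
)

```text
time: 5.22
position: [0.5094, 0.3379, 0.1486]
tool_rot: [0.003, 1.0, -0.001, -0.003]
ft_force: [-0.2, 0.6, -1.7]
grip_width: 0.0172
```

Emit:
carry_out(
  series=[
    [0, 0, 0, 0, 0, 0, -1],
    [0, 0, 0, 0, 0, 0, -1],
  ],
)

```text
time: 5.48
position: [0.5098, 0.3369, 0.1486]
tool_rot: [0.005, 1.0, -0.001, -0.003]
ft_force: [-0.0, -0.4, -1.5]
grip_width: 0.0173
```

```bash
python3 - <<'E'
from h import *
np.set_printoptions(precision=4,suppress=True)
for n in ["wrist","scene","side"]: snap(n,n+"5")
o=robot.get_obs();print(o['position'],o['q'],o['grip_width'],o['ft_force'],o['time'])
Rt=R.from_quat(o['tool_rot']).as_matrix();print(Rt, Rt.T@(np.array([.51,.34,.1])-o['position'])*1000)
crop("scene5",340,120,440,240,5,"c5"); crop("side5",180,200,290,330,4.5,"s5")
im=np.hstack([cv2.resize(cv2.imread("pics/c5.png"),None,fx=.7,fy=.7)[:400],cv2.imread("pics/s5.png")[185:585][:,:450]]);cv2.imwrite("pics/m5.png",im)
E
```

```text
[0.5097 0.3376 0.1488] [ 0.4024  0.6002  1.532   0.0001  1.015  -1.1607] 0.01713434601671378 [-0.2349 -0.0055 -1.4186] 5.625
[[-1.      0.0078 -0.0053]
 [ 0.0078  1.     -0.0021]
 [ 0.0052 -0.0021 -1.    ]] [-0.5343  2.4936 48.8299]
```

View pics/m5.png

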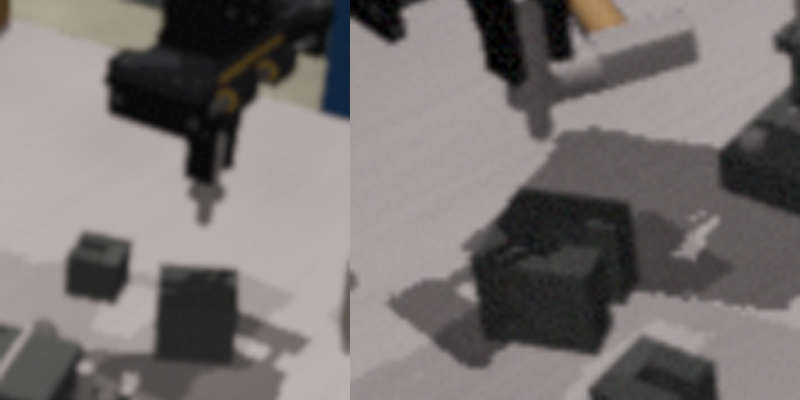

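View pics/wrist5.png

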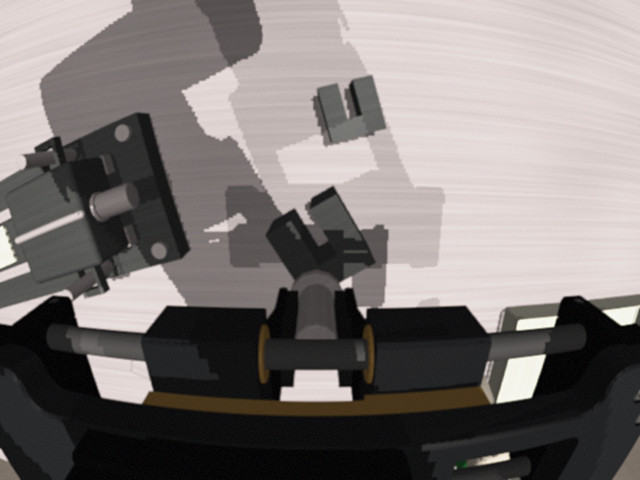

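Emit:
carry_out(
  series=[
    [-0.3, 2.3, 25, 0, 0, 0, -1],
    [-0.3, 2.3, 46, 0, 0, 0, -1],
    [-0.3, 2.3, 46, 0, 0, 0, -1],
    [-0.3, 2.3, 46, 0, 0, 0, -1],
  ],
)

```text
time: 6.12
position: [0.5103, 0.3401, 0.1035]
tool_rot: [0.004, 1.0, -0.001, -0.002]
ft_force: [0.2, 0.6, 0.1]
grip_width: 0.0169
```

```bash
python3 - <<'E'
from h import *
np.set_printoptions(precision=4,suppress=True)
W5=load("wrist5")
for p in [(.4696,.3507,.05),(.4998,.2994,.05),(.4797,.331,.05),(.4876,.3184,.05)]: print(proj(W5,p))
for n in ["wrist","scene","side"]: snap(n,n+"6")
ps=[]
for i in range(3):
    robot.camera("side"); o=robot.get_obs(); ps.append(o['position'])
print(np.array(ps),o['ft_force'],o['time'],o['tool_rot'])
crop("scene6",350,150,430,230,7,"c6"); crop("side6",190,230,270,310,7,"s6");crop("wrist6",220,140,420,320,3,"w6")
E
```

```text
[334.2181 194.5332]
[263.9907 236.287 ]
[306.6246 208.7091]
[289.3188 219.6799]
[[0.5104 0.3401 0.1039]
 [0.5103 0.34   0.1037]
 [0.5101 0.34   0.1035]] [ 0.2154 -0.8611 -1.0255] 6.425 [ 0.0039  1.     -0.0008 -0.0021]
```

View pics/c6.png

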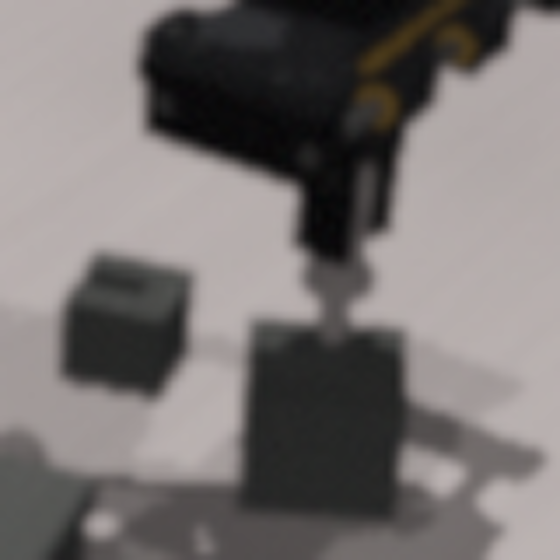

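View pics/s6.png

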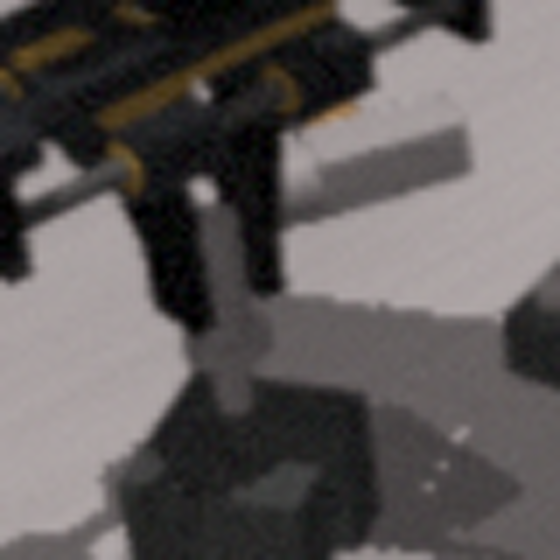

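View pics/w6.png

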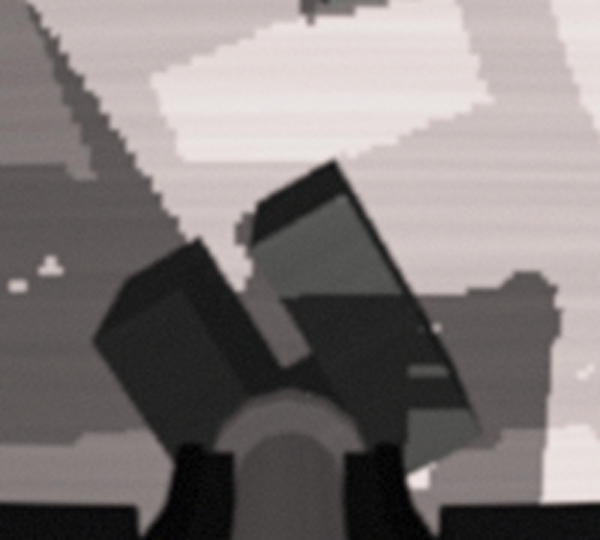

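```bash
python3 - <<'E'
from h import *
np.set_printoptions(precision=4,suppress=True)
W=load("wrist6"); g=lambda x,y:(220+x/3-.33,140+y/3-.33)
P={k:onz(W,*g(*k),.05) for k in [(180,287),(250,245),(92,340),(345,193),(478,430),(235,365),(312,350)]}
for k in P: print(k,P[k])
u=np.array([-.5,.866])
for k in P: print(k,(P[k][:2]-[.51,.34])@u*1000, (P[k][:2]-[.51,.34])@[.866,.5]*1000)
E
```

```text
(180, 287) [0.4877 0.319  0.05  ]
(250, 245) [0.4792 0.3333 0.05  ]
(92, 340) [0.4988 0.3004 0.05  ]
(345, 193) [0.4688 0.3521 0.05  ]
(478, 430) [0.5194 0.3806 0.05  ]
(235, 365) [0.5044 0.3298 0.05  ]
(312, 350) [0.5013 0.3455 0.05  ]
(180, 287) -7.007265201467003 -29.764166781843645
(250, 245) 9.589090628969245 -30.016651236651175
(92, 340) -28.711732220117046 -29.48832790131076
(345, 193) 31.07019294976408 -29.580777607212518
(478, 430) 30.478477930038878 28.44668960771003
(235, 365) -6.055453225072365 -9.980825849375277
(312, 350) 9.177764304418828 -4.798665491859866
```

Emit:
carry_out(
  series=[
    [0.4, 0.8, 4, 0, 0, 0, -1],
    [0.4, 0.8, 9, 0, 0, 0, -1],
    [0.4, 0.8, 14, 0, 0, 0, -1],
    [0.4, 0.8, 16, 0, 0, 0, -1],
  ],
)

```text
time: 6.92
position: [0.5093, 0.3406, 0.0868]
tool_rot: [0.004, 1.0, -0.001, -0.003]
ft_force: [-0.7, -0.5, -0.9]
grip_width: 0.0172
```

Emit:
carry_out(
  series=[
    [0, 0, 5, 0, 0, 0, -1],
    [0, 0, 10, 0, 0, 0, -1],
    [0, 0, 14, 0, 0, 0, -1],
    [0, 0, 16, 0, 0, 0, -1],
    [0, 0, 16, 0, 0, 0, -1],
  ],
)

```text
time: 7.55
position: [0.5092, 0.3405, 0.0707]
tool_rot: [0.004, 1.0, -0.001, -0.003]
ft_force: [-0.0, 0.5, -0.8]
grip_width: 0.0171
```

Emit:
carry_out(
  series=[
    [0, 0, 1, 0, 0, 0, -1],
    [0, 0, 1.6, 0, 0, 0, -1],
    [0, 0, 1.6, 0, 0, 0, -1],
  ],
)

```text
time: 7.92
position: [0.5091, 0.3405, 0.0691]
tool_rot: [0.004, 1.0, -0.001, -0.003]
ft_force: [-1.4, -0.1, -1.1]
grip_width: 0.0176
```

```bash
python3 - <<'E'
from h import *
for n in ["scene","side"]: snap(n,n+"7")
o=robot.get_obs(); print(o['position'],o['ft_force'],o['time'])
crop("scene7",350,150,430,230,7,"c7"); crop("side7",190,230,270,310,7,"s7")
cv2.imwrite("pics/m7.png",np.hstack([cv2.imread("pics/c7.png"),cv2.imread("pics/s7.png")])[:,:,:][::,:][:, ::1]); im=cv2.imread("pics/m7.png");cv2.imwrite("pics/m7b.png",cv2.resize(im,(800,400)))
E
```

```text
[0.50918801 0.34054011 0.06910608] [ 0.46619838 -0.22252326 -0.78006441] 8.025
```

View pics/m7b.png

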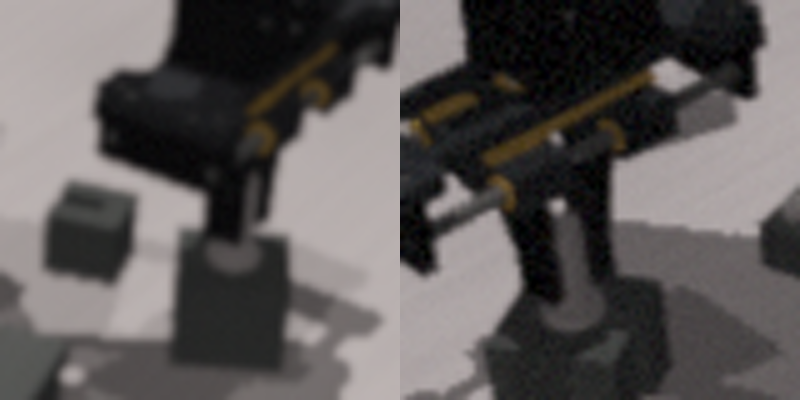

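Emit:
carry_out(
  series=[
    [0, 0, 0.6, 0, 0, 0, -1],
    [0, 0, 1.0, 0, 0, 0, -1],
    [0, 0, 1.0, 0, 0, 0, -1],
  ],
)

```text
time: 8.4
position: [0.5092, 0.3406, 0.0686]
tool_rot: [0.004, 1.0, -0.001, -0.002]
ft_force: [-1.6, -1.2, 4.8]
grip_width: 0.017
```

Contact (force up by 6 N). Release moderately and rise.

Emit:
carry_out(
  series=[
    [0, 0, 0, 0, 0, 0, 0.2],
    [0, 0, 0, 0, 0, 0, 0.2],
    [0, 0, 0, 0, 0, 0, 0.2],
    [0, 0, 0, 0, 0, 0, 0.2],
    [0, 0, -15, 0, 0, 0, 0.2],
    [0, 0, -40, 0, 0, 0, 0.2],
    [0, 0, -80, 0, 0, 0, 0.2],
    [0, 0, -120, 0, 0, 0, 0.2],
  ],
)

```text
time: 9.4
position: [0.5098, 0.3408, 0.1907]
tool_rot: [0.004, 1.0, -0.001, -0.002]
ft_force: [0.2, 0.9, 0.2]
grip_width: 0.0521
```

```bash
python3 - <<'E'
from h import *
for n in ["scene","side","wrist"]: snap(n,n+"8")
o=robot.get_obs(); print(o['position'],o['ft_force'],o['time'],o['grip_width'])
crop("scene8",350,150,430,230,5,"c8"); crop("side8",190,230,270,310,5,"s8")
cv2.imwrite("pics/m8.png",np.hstack([cv2.imread("pics/c8.png"),cv2.imread("pics/s8.png")]))
E
```

```text
[0.51167014 0.34169436 0.19240285] [-0.19324293 -0.40920327 -0.26404479] 9.55 0.05262676787769088
```

View pics/m8.png

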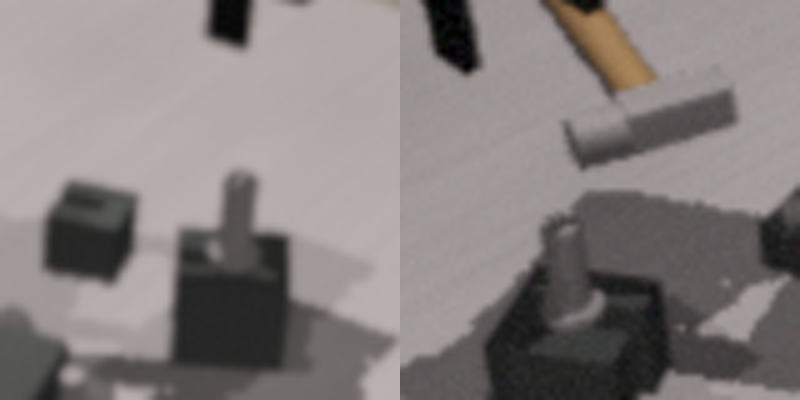

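Emit:
carry_out(
  series=[
    [-5, -40, 0, 0, 0, 10, 0.2],
    [-10, -90, 0, 0, 0, 20, 0.2],
    [-15, -145, 0, 0, 0, 30, 0.2],
    [-20, -200, 0, 0, 0, 40, 0.2],
    [-25, -255, 0, 0, 0, 50, 0.2],
    [-30, -310, 0, 0, 0, 60, 0.2],
    [-35, -365, 0, 0, 0, 70, 0.2],
    [-38, -420, 0, 0, 0, 76, 0.2],
  ],
)

```text
time: 10.55
position: [0.5458, -0.0802, 0.1914]
tool_rot: [0.62, 0.784, 0.001, -0.0]
ft_force: [0.1, -0.8, 0.8]
grip_width: 0.0525
```

Emit:
carry_out(
  series=[
    [-50, -8, 0, 0, 0, 0, 0.2],
    [-90, -8, 0, 0, 0, 0, 0.2],
    [-90, -8, 0, 0, 0, 0, 0.2],
    [-90, -8, 0, 0, 0, 0, 0.2],
  ],
)

```text
time: 11.05
position: [0.5577, -0.1688, 0.1904]
tool_rot: [0.62, 0.784, 0.001, -0.002]
ft_force: [0.5, 0.2, 0.1]
grip_width: 0.0522
```

```bash
python3 - <<'E'
from h import *
for n in ["scene","side","wrist"]: snap(n,n+"9")
o=robot.get_obs(); print(o['position'],o['ft_force'],o['time'],o['tool_rot'])
crop("wrist9",180,0,440,330,1.8,"w9")
E
```

```text
[ 0.55816575 -0.16799126  0.19093852] [-0.94233194 -0.03822486 -0.40900085] 11.2 [ 6.19602627e-01  7.84914526e-01  6.48449915e-04 -1.16256696e-03]
```

View pics/w9.png

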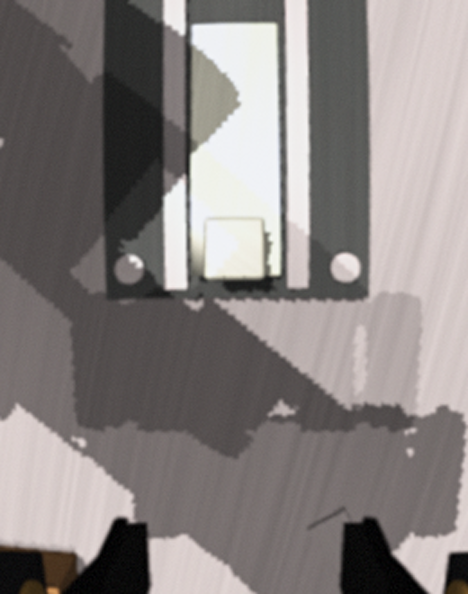

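```bash
python3 - <<'E'
from h import *
np.set_printoptions(precision=4,suppress=True)
W=load("wrist9"); g=lambda x,y:(180+x/1.8-.2,y/1.8-.2)
L=[onz(W,*g(*p),.087) for p in [(205,218),(265,218),(264,279),(205,278)]]
print(L,np.mean(L,0)); l=np.mean(L,0)
N=[onz(W,*g(*p),.031) for p in [(191,23),(278,23)]]; n=np.mean(N,0);print(N,n)
d=n-l;print("wedge yaw",np.degrees(np.arctan2(-d[0],d[1])),np.hypot(d[0],d[1]))
F=[onz(W,*g(*p),.025) for p in [(105,297),(369,297)]]
e=F[1]-F[0];print(F,np.degrees(np.arctan2(e[1],e[0])),np.linalg.norm(e))
a=np.radians(13.6);y=np.array([-np.sin(a),np.cos(a)]);x=np.array([np.cos(a),np.sin(a)])
O=(F[0]+F[1])[:2]/2+.165*y; print("fix O",O,"lug in fix",(l[:2]-O)@x,(l[:2]-O)@y,"from pin O",np.array([.4965,.0677])-.022*y)
o=robot.get_obs();Rt=R.from_quat(o['tool_rot']).as_matrix();print(Rt.T@(np.append(l[:2],.056)-o['position'])*1000,np.degrees(np.arctan2(Rt[1,1],Rt[0,1])))
E
```

```text
[array([ 0.5211, -0.0814,  0.087 ]), array([ 0.544 , -0.0761,  0.087 ]), array([ 0.5493, -0.0997,  0.087 ]), array([ 0.5265, -0.1047,  0.087 ])] [ 0.5352 -0.0905  0.087 ]
[array([0.488, 0.014, 0.031]), array([0.5284, 0.0233, 0.031 ])] [0.5082 0.0187 0.031 ]
wedge yaw 13.917644628513317 0.11246548821464382
[array([ 0.4771, -0.1282,  0.025 ]), array([ 0.604 , -0.0982,  0.025 ])] 13.291574393850834 0.13034967289932967
fix O [0.5017 0.0472] lug in fix 0.00017190235821903932 -0.1416697532032122 from pin O [0.5017 0.0463]
[ 80.3677  -4.2624 135.152 ] 13.425707734530516
```

Emit:
carry_out(
  series=[
    [50, -4.3, 0, 0, 0, 0, 0.2],
    [80.4, -4.3, 20, 0, 0, 0, 0.2],
    [80.4, -4.3, 65, 0, 0, 0, 0.2],
    [80.4, -4.3, 80, 0, 0, 0, 0.2],
    [80.4, -4.3, 80, 0, 0, 0, 0.2],
  ],
)

```text
time: 11.82
position: [0.5348, -0.0901, 0.1105]
tool_rot: [0.619, 0.785, 0.0, -0.002]
ft_force: [0.1, -0.4, -0.2]
grip_width: 0.0523
```

```bash
python3 - <<'E'
from h import *
np.set_printoptions(precision=4,suppress=True)
robot.camera("side");o=robot.get_obs();Rt=R.from_quat(o['tool_rot']).as_matrix();print(o['position'],Rt.T@(np.array([.5352,-.0905,.056])-o['position'])*1000,np.degrees(np.arctan2(Rt[1,1],Rt[0,1])))
E
```

```text
[ 0.5357 -0.0907  0.1115] [ 0.1652 -0.471  55.4965] 13.436902100447899
```

Emit:
carry_out(
  series=[
    [0, -0.3, 30, 0, 0, 0, 0.2],
    [0, -0.3, 50, 0, 0, 0, 0.2],
    [0, -0.3, 55, 0, 0, 0, 0.2],
    [0, -0.3, 55, 0, 0, 0, -1],
    [0, -0.3, 55, 0, 0, 0, -1],
    [0, -0.3, 55, 0, 0, 0, -1],
    [0, -0.3, 55, 0, 0, 0, -1],
    [0, -0.3, 55, 0, 0, 0, -1],
  ],
  force=40,
)

```text
time: 12.88
position: [0.5356, -0.0908, 0.0571]
tool_rot: [0.62, 0.785, 0.001, -0.001]
ft_force: [-0.7, -0.4, 4.7]
grip_width: 0.0238
```

```bash
python3 - <<'E'
from h import *
np.set_printoptions(precision=4,suppress=True)
for n in ["scene","side","wrist"]: snap(n,n+"10")
o=robot.get_obs();Rt=R.from_quat(o['tool_rot']).as_matrix();print(o['position'],o['grip_width'],o['ft_force'],o['moment'],Rt)
crop("scene10",260,200,400,340,4,"c10")
O=np.array([.5017,.0468]);a=np.radians(13.5);x=np.array([np.cos(a),np.sin(a)]);y=np.array([-x[1],x[0]])
d=o['position'][:2]-O;print(d@x,d@y)
E
```

```text
[ 0.5356 -0.0908  0.0571] 0.02373131810929901 [ 0.0995 -0.8172  5.5213] [-0.0097  0.1393 -0.0783] [[-0.2323  0.9726 -0.    ]
 [ 0.9726  0.2323  0.002 ]
 [ 0.0019  0.0004 -1.    ]]
0.0008404698604479952 -0.14170150712937457
```

View pics/c10.png

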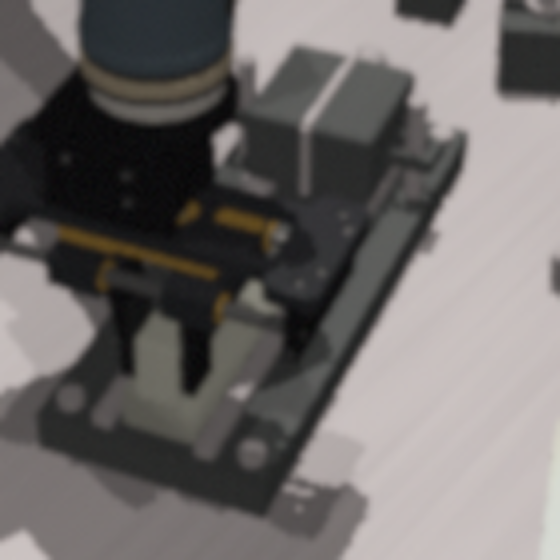

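View pics/wrist10.png

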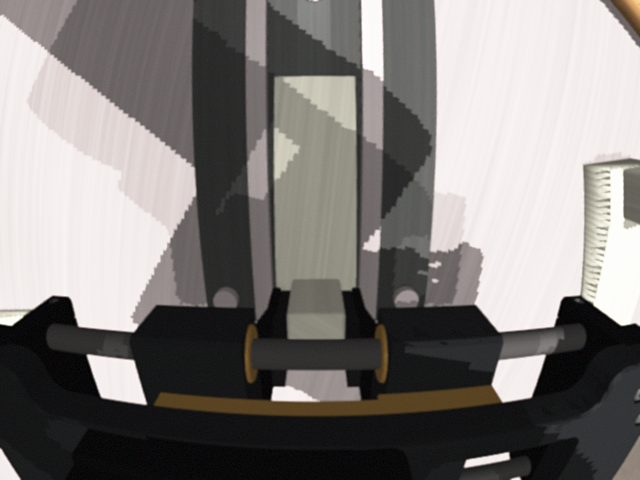

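Emit:
carry_out(
  series=[
    [15, 0, 0, 0, 0, 0, -1],
    [30, 0, 0, 0, 0, 0, -1],
    [45, 0, 0, 0, 0, 0, -1],
    [60, 0, 0, 0, 0, 0, -1],
    [75, 0, 0, 0, 0, 0, -1],
    [90, 0, 0, 0, 0, 0, -1],
    [103, 0, 0, 0, 0, 0, -1],
    [103, 0, 0, 0, 0, 0, -1],
  ],
)

```text
time: 14.02
position: [0.5105, 0.011, 0.0571]
tool_rot: [0.619, 0.785, 0.001, -0.002]
ft_force: [-0.8, 1.2, -0.5]
grip_width: 0.0238
```

```bash
cat > st.py <<'E'
from h import *
import sys
np.set_printoptions(precision=4,suppress=True)
k=sys.argv[1]
for n in ["scene","side","wrist"]: snap(n,n+k)
o=robot.get_obs();Rt=R.from_quat(o['tool_rot']).as_matrix();print(o['time'],o['position'],o['grip_width'],o['ft_force'],o['moment'],Rt[:,2])
crop("scene"+k,280,190,400,310,5,"c"+k); crop("side"+k,230,200,370,300,5,"s"+k)
O=np.array([.5017,.0468]);a=np.radians(13.5);x=np.array([np.cos(a),np.sin(a)]);y=np.array([-x[1],x[0]])
d=o['position'][:2]-O;print("fix",d@x,d@y,"F along",o['ft_force'][:2]@y)
E
python3 st.py 11
```

```text
14.175 [0.5112 0.0095 0.0571] 0.023843710905356783 [-0.047   0.8303 -0.9482] [0.1554 0.0566 0.0262] [-0.0011  0.0023 -1.    ]
fix 0.0005872168587626648 -0.03845000197200646 F along 0.8183485661543939
```

View pics/wrist11.png

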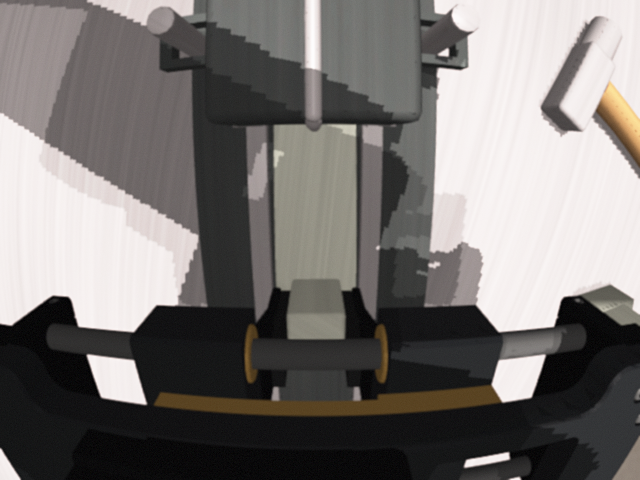

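View pics/c11.png

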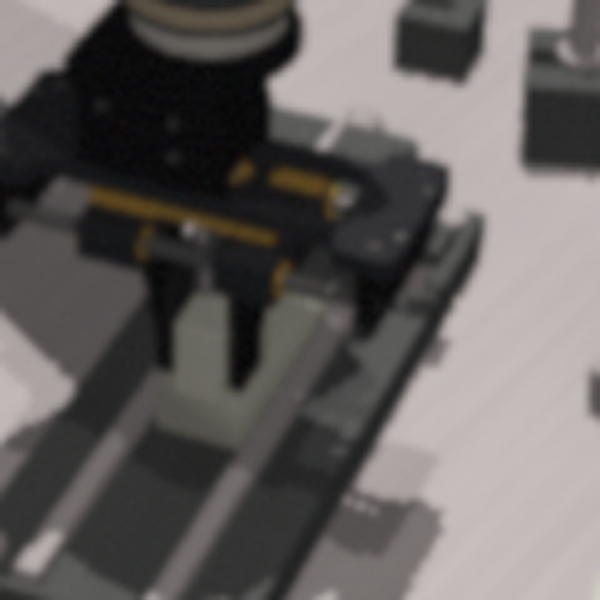

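Emit:
carry_out(
  series=[
    [4, 0, 0, 0, 0, 0, -1],
    [8, 0, 0, 0, 0, 0, -1],
    [12, 0, 0, 0, 0, 0, -1],
    [16, 0, 0, 0, 0, 0, -1],
    [20, 0, 0, 0, 0, 0, -1],
    [22, 0, 0, 0, 0, 0, -1],
    [22, 0, 0, 0, 0, 0, -1],
  ],
)

```text
time: 15.05
position: [0.5081, 0.0293, 0.0575]
tool_rot: [0.619, 0.786, 0.001, 0.001]
ft_force: [0.4, -7.3, -1.8]
grip_width: 0.0235
```

```bash
python3 st.py 12
```

```text
15.2 [0.5081 0.0293 0.0575] 0.02382079367967376 [ 0.6509 -7.4546 -0.9203] [-1.2141 -0.325  -0.0212] [ 0.0029 -0.0006 -1.    ]
fix 0.0021445738677314955 -0.0185247535358349 F along -7.400544416140015
```

View pics/wrist12.png

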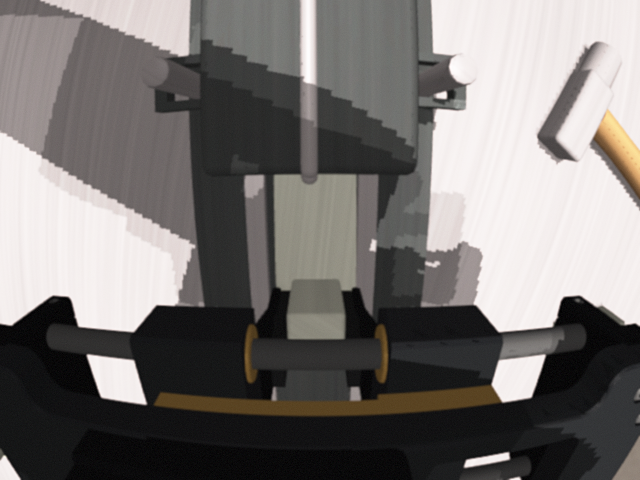

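View pics/s12.png

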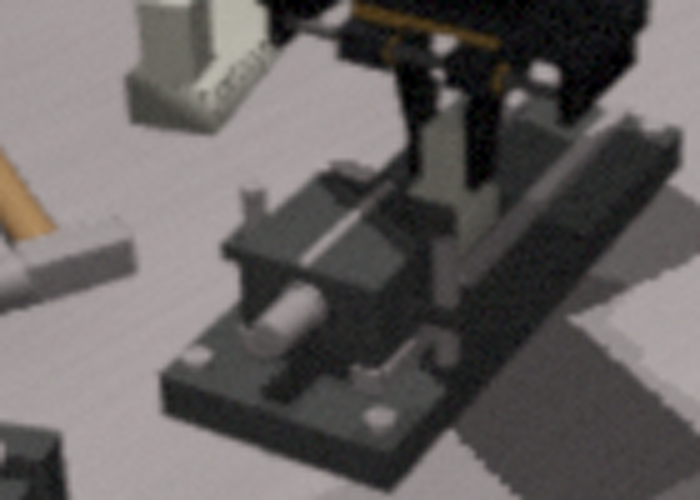

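Emit:
carry_out(
  series=[
    [3, -0.5, 0, 0, 0, 0, -1],
    [6, -1, 0, 0, 0, 0, -1],
    [9, -1, 0.2, 0, 0, 0, -1],
    [12, -1, 0.3, 0, 0, 0, -1],
    [15, -1, 0.4, 0, 0, 0, -1],
    [16.5, -1, 0.4, 0, 0, 0, -1],
    [16.5, -1, 0.4, 0, 0, 0, -1],
  ],
)

```text
time: 16.08
position: [0.5057, 0.0434, 0.0576]
tool_rot: [0.618, 0.786, 0.001, 0.004]
ft_force: [1.3, -6.9, -0.2]
grip_width: 0.0237
```

```bash
python3 st.py 13
```

```text
16.225 [0.5057 0.0434 0.0576] 0.023958394937732785 [ 2.7504 -6.8262 -0.3059] [-1.1977 -0.2755  0.0167] [ 0.0077 -0.0033 -1.    ]
fix 0.003078373452236768 -0.004249175078188358 F along -7.279691200028096
```

View pics/wrist13.png

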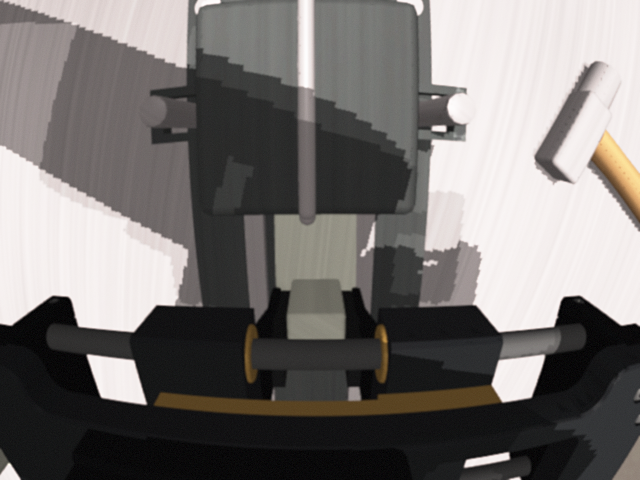

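View pics/s13.png

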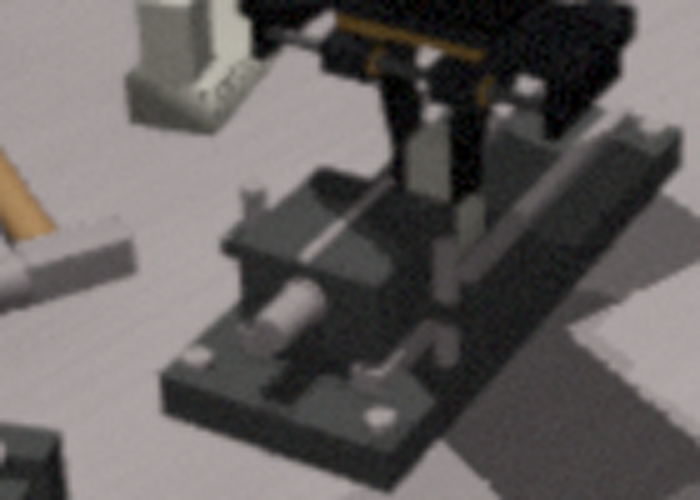

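View pics/c13.png

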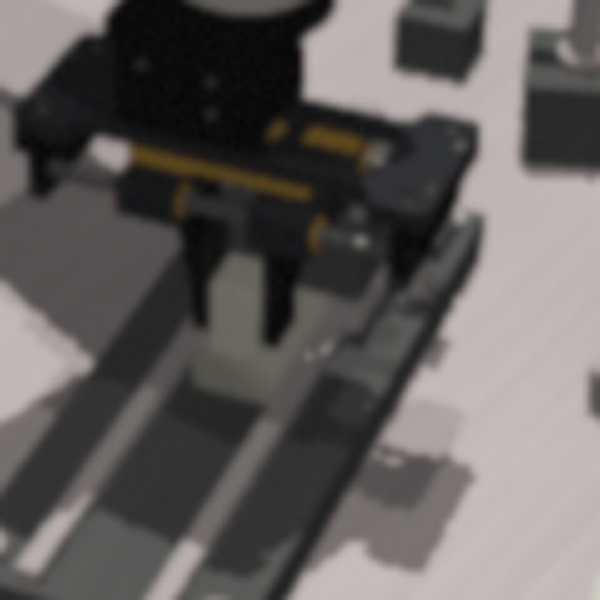

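```bash
python3 - <<'E'
from h import *
np.set_printoptions(precision=3,suppress=True)
S=load("side10")
O=np.array([.5017,.0468]);a=np.radians(13.5);x=np.array([np.cos(a),np.sin(a)]);y=np.array([-x[1],x[0]])
q=np.append(O+.14*y,.06);print("px for 4mm lift",proj(S,q+[0,0,.004])-proj(S,q),proj(S,q))
gr=lambda k:cv2.cvtColor(cv2.imread(f"pics/side{k}.png"),cv2.COLOR_BGR2GRAY).astype(np.float32)
r=gr(10)
def shift(k,x0,y0,x1,y1):
    b=cv2.resize(r[y0:y1,x0:x1],None,fx=8,fy=8,interpolation=cv2.INTER_CUBIC)
    c=cv2.resize(gr(k)[y0-5:y1+5,x0-5:x1+5],None,fx=8,fy=8,interpolation=cv2.INTER_CUBIC)
    m=cv2.matchTemplate(c,b,cv2.TM_CCOEFF_NORMED);_,v,_,l=cv2.minMaxLoc(m);return (l[0]/8-5,l[1]/8-5,round(v,3))
for k in [11,12,13]:
    print(k,"stub",shift(k,278,252,298,274),"edge",shift(k,272,238,312,260),"plate",shift(k,262,268,320,296))
E
```

```text
px for 4mm lift [-0.083 -1.377] [288.384 264.938]
11 stub (0.0, 0.0, 0.995) edge (0.0, 0.0, 0.969) plate (0.0, 0.0, 0.995)
12 stub (0.0, -0.375, 0.99) edge (-0.125, -0.375, 0.925) plate (0.0, 0.0, 0.993)
13 stub (0.0, -1.25, 0.986) edge (-0.125, -1.125, 0.893) plate (0.0, 0.0, 0.986)
```

Emit:
carry_out(
  series=[
    [1.5, 0, 0, 0, 0, 0, -1],
    [1.5, 0, 0, 0, 0, 0, -1],
    [1.5, 0, 0, 0, 0, 0, -1],
    [1.5, 0, 0, 0, 0, 0, -1],
  ],
)

```text
time: 16.73
position: [0.5059, 0.0435, 0.0577]
tool_rot: [0.618, 0.786, 0.0, 0.005]
ft_force: [0.6, -7.5, -1.0]
grip_width: 0.0242
```

```bash
python3 st.py 14; python3 - <<'E'
from h import *
for i in range(4): robot.camera("wrist")
o=robot.get_obs();print(o['position'],o['ft_force'],o['joint_velocities'],o['time'])
gr=lambda k:cv2.cvtColor(cv2.imread(f"pics/side{k}.png"),cv2.COLOR_BGR2GRAY).astype(np.float32)
b=cv2.resize(gr(10)[252:274,278:298],None,fx=8,fy=8,interpolation=cv2.INTER_CUBIC);c=cv2.resize(gr(14)[247:279,273:303],None,fx=8,fy=8,interpolation=cv2.INTER_CUBIC)
_,v,_,l=cv2.minMaxLoc(cv2.matchTemplate(c,b,cv2.TM_CCOEFF_NORMED));print(l[1]/8-5,v)
crop("scene14",340,150,440,250,4,"a");crop("side14",190,230,290,330,4,"b");cv2.imwrite("pics/m14.png",np.hstack([cv2.imread("pics/a.png"),cv2.imread("pics/b.png")]))
E
```

```text
16.875 [0.5059 0.0435 0.0577] 0.02383251080170823 [-0.0862 -6.0215 -0.1668] [-1.0143  0.1512  0.0805] [ 0.0085 -0.0055 -0.9999]
fix 0.003314175969287539 -0.0041566495317520375 F along -5.835043682760808
[0.50589875 0.04352965 0.05774168] [-0.18434539 -6.6157113  -0.49547393] [-0.00050975 -0.00077844 -0.00036403 -0.00049726  0.00050636 -0.00037152] 17.075
-1.25 0.9858549237251282
```

View pics/m14.png

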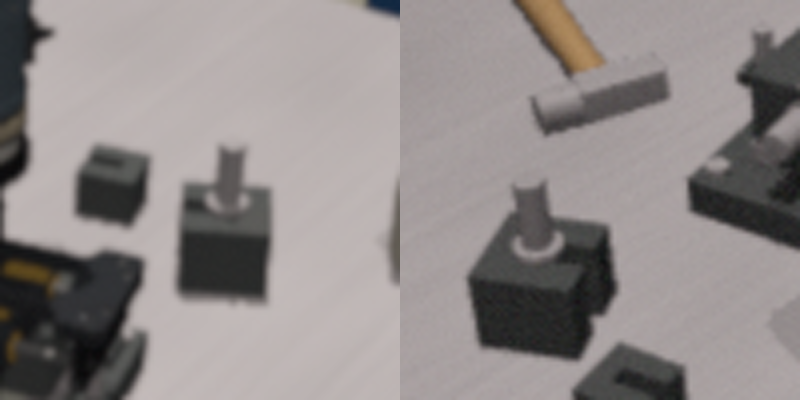

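```bash
python3 -c "
from rig import robot
print(robot.hand_in()); print(robot.get_obs()['time'])"
```

```text
the job is handed in; nothing more can be done
None
the job is handed in; nothing more can be done
```

I drew the pin straight up out of the bore, lowered it into the slot of the larger notched block and let it go. I then gripped the wedge by its lug, pushed it along the channel until the box lifted, and handed the job in at about 17 s, still gripping the wedge.

**Last checks:**
- **Pin:** the final scene and side pictures show it upright in the slot with its collar on the block's top face.
- **Box gap:** about 3.6 mm on the side camera (the pipe stub moved up 1.25 px). The wedge's position along the channel gives 3.6 to 3.7 mm.
- **Wedge:** it is gripped at 24 mm opening with the grip set to 40 N. The force along the channel held at about 6 to 7 N, and the joints were at rest. I did not measure its tilt directly. The tool's height had risen 0.6 mm since the grasp and the tool leaned about 0.5°, so the wedge should be flat.

**What disagreed or did not go as planned:**
- The tool ended about 3 mm to +x of the channel's centre line, so the wedge may be touching that rail.
- A last 1.5 mm nudge did not move the wedge noticeably, so the gap stayed just under 4 mm.
- The scene camera placed things about 2 to 3 mm off from the wrist camera. I relied on the wrist camera.

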